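# Tighten the board clamp's thumbscrew with fingertip strokes

### The job

Clamp the chopping board down: turn the clamp's thumbscrew clockwise (seen from above) by pushing its wings round with the fingertips, stroke after stroke, until it is fully tight and its foot presses firmly on the board. Do not pinch or grip the wings, leave the board lying where it is, and leave the other things alone.

Things in the scene. Friction and masses are not known exactly. Their poses are not given: they have to be found in the camera images.
- clamp: Grey steel board clamp, fixed to the worktop. Origin: on the vertical screw axis at worktop level; z up. A 26 mm wide arm, top 56 mm above the worktop, runs from a 30 mm round boss on the axis along the clamp's own -y to an upright (see clamp_post). Behind the upright a foot plate, 76 mm wide, y = -48 to -112 mm, 7 mm high. The other sides of the screw are open down to the board.
- clamp_post (a point): Middle of the top of the clamp's upright, 104 mm above the worktop. The upright is 36 mm wide and 12 mm thick; its face towards the screw is 47 mm from the screw axis, so it stands beside the wings and blocks the circle round the screw on that side.
- thumbscrew (a joint): Screw angle, rad: 0 loose, 6.0 fully tight (hard stop); grows turning clockwise seen from above; the screw sinks 1.27 mm per rad. Stays where left; needs about 2 N at 28 mm from the axis, a little more at the end as the foot presses. At angle q the two wings point along -q and pi - q about the clamp's z (q = 0: along its x axis).
- screw_top (a point): Middle of the wings' top edge, on the screw axis. Steel screw with two flat upright opposite wings, each reaching 37.5 mm from the axis, 7 mm thick, 22.5 mm high (this point is their top: 84.5 mm above the worktop when tight, 92 mm when loose), on a 20 mm hub. The point's x axis points along one wing and turns with it.
- push_faces: The two wing faces that are pushed to tighten the screw: of the wing along the point's +x the face on its +y side, of the other wing the face on its -y side. Frame of the screw; origin on the axis.
- back_faces: The opposite two wing faces. Touching push faces and back faces at once with more than 2 N means that a wing is pinched.
- foot: Round rubber foot, 24 mm across, at the lower end of the screw; it sinks with it, without turning, until it presses on the board. Origin on the screw axis, not at the rubber.
- board: Wooden chopping board, 240x340x19 mm, about 1 kg, loose on the worktop; origin under its centre, y along the 340 mm side; one short end lies under the clamp's foot.
- lemon: Bystander: yellow lemon lying on the board, 83x58x58 mm; origin at its underside
- garlic: Bystander: garlic bulb standing on the board, 60x57x58 mm; origin at its underside
- tin: Bystander: food tin, 75 mm across, 58 mm tall, to the right of the clamp; origin at its underside
- spice: Bystander: spice jar, 41 mm across, 105 mm tall, to the right of the clamp; origin at its underside
- mug: Bystander: mug, 80x110x89 mm, at the right of the worktop; origin at its underside
- teaspoon: Bystander: steel teaspoon, 137x28x13 mm, lying at the front right of the worktop; origin at its underside
Not all that is in view belongs to the job. What is shaped like the clamp but yellow is not meant.

How it is judged:
By the outcome, as a careful person would: the job done as asked, in the order asked, and still so for the second after the job is handed in, with the robot touching nothing.
It also fails if it takes over 48 s, if anything falls off the work surface, if the arm or the gripper's body presses on something with over 40 N, if the wrist force passes 120 N, or if a joint passes its speed limit or range.

### The arm

A 6-joint arm with a two-finger parallel gripper is mounted at the origin on a cart in front of the work surface, level with it; the furniture and walls round the work are solid. World frame = base frame: x ahead of the robot, y to its left, z up, the work surface at z = 0. Lengths are in m, angles in rad, forces in N, time in s.
With the tool pointing down it reaches from about 0.35 to 0.875 m from the base axis. Payload 4.2 kg.
Tool frame: the origin (TCP) lies midway between the tips of the shut fingers; the grasp point (between the pads) lies 19 mm behind it; z points along the fingers, y is the line along which they close (so a half turn about z gives the same grasp; the last joint's range is limited). The gripper opens to 85 mm and grips with 20 to 120 N. Pads are 22 mm wide; open, the fingers measure 114 mm over their backs; the gripper's body (76 mm by 85 mm) begins 54 mm behind the grasp point. The pads swing forward as they close: fully open they stand 13 mm farther back than shut.
Start: joints at [-0.915, 0.385, 0.008, 0, -1.194, -0.259], TCP at [0.242, -0.576, 0.231] pointing down, gripper open.
Joint ranges: [-3.14, 3.14], [-1.21, 2.06], [-1.07, 1.41], [-3.16, 2.05], [-2.99, -0.16], [-3.1, 3.1]. Speed limits (rad/s): [2.79, 2.79, 3.14, 3.14, 3.14, 3.14].

### API

Orientations are given as a rotation vector (axis times angle).
In Python, from bench import manip gives the robot as it stands. Calls block until the motion is done:
- manip.move_pose(position, orientation): joint-space move of the TCP to a pose.
- manip.move_l(position, feed=0.15, rot=None, threshold=None): straight line of the TCP; rot=None keeps the orientation; feed is the mean speed in m/s. With threshold (N) it stops when the force on the tool has changed by that much, and returns True; else False.
- manip.move_joints(angles): joint-space move.
- manip.gripper_to(opening, effort=None): opening from 0.0 (shut) to 1.0 (fully open); effort is the grip in N (None keeps the last); returns when the fingers have stopped.
- manip.pause(seconds).
- manip.ik(position, orientation): joint angles nearest the present ones, or None.
- manip.observe(): the state.
- manip.capture(name): name is "scene" or "side" or "wrist"; returns a dict with "img" (384x512x3 uint8, red, green, blue), "fov_y" (degrees; the focal length in pixels is half the picture's height over the tangent of half this angle, whatever the lens; pixels are square), "cx", "cy" (the principal point, pixels), "R" (3x3) and "t" (3): a world point X has camera coordinates R X + t. Camera axes: x right, y down, z forward; pixel columns grow to the right and rows downward; lengths in m; the calibration is good to about 2 mm. The wrist camera is an equidistant fisheye: a pixel r from the principal point sees the ray r / f radians off the axis. A picture is of the moment at which its call begins. There is no depth.
A pose or a line that the arm cannot do raises manip.MotionError and nothing moves.
- manip.sign_off(): hands the job in; it is judged then, once.
Trained networks look in the newest picture that a camera, given by its name, has taken for a name from the list of things; names that differ only in an ending like _2 or _b are one class to them, and where a whole thing is asked for, a point or a joint stands for the part that bears it (a point fixed in the world has none). Each returns a list of dicts, best first, with "p" (0 to 1); they miss things now and then, are a little off and sometimes report something else, mostly with a low value. They report only what shows in the picture. A call takes as long as a camera call. They do not tell look-alikes from the thing itself.
- manip.look_for(camera, name): "at" ([x, y, z] in m, in world coordinates, good to about 4 mm: the middle of the surface that is visible of it).
- manip.spot_point(camera, name): "at" ([x, y, z] in m, in world coordinates, good to about 4 mm: a listed point, or the origin of a listed thing).
The state is a dict: "clock": time; "q": joint angles; "qvel": joint speeds; "tau": joint torques, N m; "tcp_pos": TCP position; "tcp_rot": TCP orientation; "force": force on the tool from outside, world axes, zero at the start; "ft_torque": the same for the moment, N m; "finger_gap": opening from 0.0 (shut) to 1.0 (fully open); "grip_force": force on a finger pad.
Only numpy, scipy, OpenCV 4.12 (cv2) and the standard library are available. Lean on these libraries where they do the work, as an engineer would, in place of code of your own. Each camera call takes 0.05 s, during which the arm holds its last target. There are 200 camera calls.

## Working session

There is one attempt and no reset: what is moved stays moved. The work goes in short steps, each a Python script; the robot and the scene stay as the last script left them, time stands still between calls to the robot, and variables do not carry over. Pictures are saved under pics/ and viewed, at most 10 in all, crops included, and the job is handed in when it is done.

```bash
mkdir -p pics; python3 - <<'E'
from bench import manip
import cv2,numpy as np
ims=[]
for c in ("scene","side"):
    d=manip.capture(c); cv2.imwrite(f"pics/{c}0.png",d["img"][:,:,::-1])
    for n in ("clamp","clamp_post","screw_top"):
        for r in manip.spot_point(c,n)[:3]:
            X=np.array(r["at"]); p=d["R"]@X+d["t"]; f=192/np.tan(np.radians(d["fov_y"]/2))
            print(c,n,round(r["p"],2),X.round(3),(p[:2]/p[2]*f+[d["cx"],d["cy"]]).round())
    for n in ("board","thumbscrew","spice","tin"):
        for r in manip.look_for(c,n)[:2]: print(c,n,round(r["p"],2),np.round(r["at"],3))
o=manip.observe();print(o["clock"],o["tcp_rot"],o["finger_gap"])
E
```

```text
scene clamp 0.68 [ 0.504 -0.25   0.001] [284. 180.]
scene clamp 0.59 [0.513 0.022 0.001] [227. 220.]
scene clamp_post 0.91 [ 0.496 -0.301  0.104] [298. 157.]
scene clamp_post 0.7 [ 0.502 -0.034  0.105] [241. 196.]
scene clamp_post 0.34 [0.563 0.157 0.   ] [187. 233.]
scene screw_top 0.47 [ 0.509 -0.244  0.094] [284. 165.]
scene screw_top 0.43 [0.513 0.019 0.094] [227. 205.]
scene board 0.67 [0.553 0.156 0.017]
scene thumbscrew 0.65 [ 0.503 -0.24   0.084]
scene thumbscrew 0.39 [0.512 0.021 0.085]
scene spice 0.74 [ 0.544 -0.151  0.076]
scene tin 0.78 [ 0.412 -0.142  0.055]
side clamp 0.58 [0.51 0.02 0.  ] [234. 205.]
side clamp 0.56 [ 0.504 -0.248 -0.   ] [281. 248.]
side clamp_post 0.85 [ 0.51  -0.031  0.103] [243. 182.]
side clamp_post 0.63 [ 0.496 -0.297  0.102] [291. 226.]
side screw_top 0.45 [ 0.507 -0.247  0.092] [283. 219.]
side screw_top 0.44 [0.511 0.021 0.09 ] [234. 180.]
side board 0.97 [0.492 0.157 0.02 ]
side board 0.37 [0.504 0.021 0.081]
side thumbscrew 0.41 [0.503 0.021 0.083]
side spice 0.68 [ 0.52  -0.475  0.06 ]
side tin 0.5 [ 0.392 -0.162  0.047]
0.8 [-6.19264264e-01  3.07994537e+00 -4.97205616e-05] 0.9964141508742385
```

View pics/scene0.png

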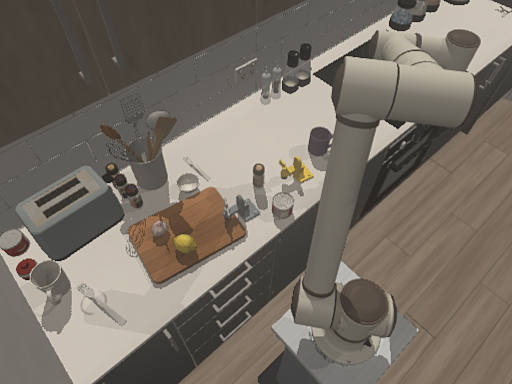

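View pics/side0.png

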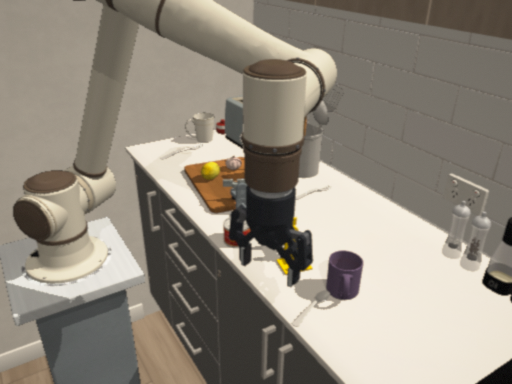

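Two look-alikes: the yellow clamp at scene (295,170), and the grey one at scene (238,208), screw at about (0.512, 0.021). The grey one standing on the board's end fits the description. I'll confirm it from above with the wrist camera.

```bash
cat > h.py <<'E'
from bench import manip
import cv2,numpy as np
from scipy.spatial.transform import Rotation as Ro
def down(yaw):  # tool z down, tool x along world yaw
    x=np.array([np.cos(yaw),np.sin(yaw),0]); z=np.array([0,0,-1.]); 
    return Ro.from_matrix(np.c_[x,np.cross(z,x),z]).as_rotvec()
def proj(d,X):
    p=d["R"]@np.asarray(X)+d["t"]; f=192/np.tan(np.radians(d["fov_y"]/2))
    n=np.hypot(p[0],p[1]); return p[:2]/n*np.arctan2(n,p[2])*f+[d["cx"],d["cy"]]
E
python3 - <<'E'
from h import *
P=[.512,.021,.28]
for s in (1,-1):
    print(s,np.round(manip.ik(P,down(-.1+s*np.pi/2)),2))
s=min((1,-1),key=lambda s:abs(manip.ik(P,down(-.1+s*np.pi/2))[5]))
manip.move_pose([.35,-.45,.28],down(-.1+s*np.pi/2)) if 0 else None
manip.gripper_to(0.0)
manip.move_pose(P,down(-.1+s*np.pi/2))
d=manip.capture("wrist"); print(s,(-d["R"].T@d["t"]).round(3))
for n in ("clamp","clamp_post","screw_top","foot"):
    for r in manip.spot_point("wrist",n)[:2]: print(n,round(r["p"],2),np.round(r["at"],4),proj(d,r["at"]).round())
c=proj(d,[.512,.021,.09]).round().astype(int); print(c)
im=d["img"][max(c[1]-75,0):c[1]+75,max(c[0]-100,0):c[0]+100,::-1]
cv2.imwrite("pics/w1.png",cv2.resize(im,None,fx=4,fy=4,interpolation=cv2.INTER_CUBIC)); print(im.shape)
print(manip.observe()["clock"])
E
```

```text
1 [ 0.36  0.16 -0.18  0.   -1.23  2.68]
-1 [ 0.36  0.16 -0.18  0.   -1.23 -0.46]
-1 [ 0.503 -0.064  0.422]
clamp 0.67 [0.5065 0.0212 0.0023] [259. 158.]
clamp_post 0.65 [ 0.503  -0.0271  0.1057] [259. 133.]
clamp_post 0.58 [ 0.4234 -0.147   0.    ] [306.  37.]
screw_top 0.66 [0.5147 0.0243 0.0902] [253. 176.]
screw_top 0.38 [ 0.42   -0.148  -0.0021] [308.  37.]
foot 0.94 [ 5.077e-01  2.310e-02 -4.000e-04] [258. 159.]
foot 0.72 [ 5.568e-01 -1.588e-01 -4.000e-04] [210.  38.]
[255 173]
(150, 200, 3)
4.1583
```

View pics/w1.png

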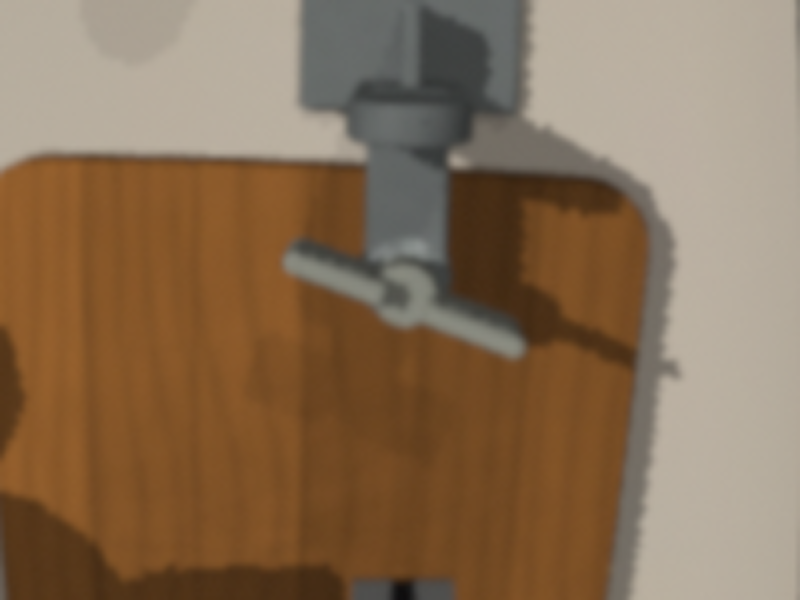

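The enlarged crop shows the grey clamp, not the yellow one. The hub is at crop (405,295), the wings run from (297,255) to (515,348) and the post is straight up at (410,115). That puts the wings about 20° clockwise of the clamp's x, so q is about 0.35. I'll refine the axis position from these pixels and do stroke 1.

```bash
cat >> h.py <<'E'
def back(d,px,z):
    f=192/np.tan(np.radians(d["fov_y"]/2)); v=np.array(px)-[d["cx"],d["cy"]]; r=np.hypot(*v); a=r/f
    ray=d["R"].T@np.r_[v/r*np.sin(a),np.cos(a)]; c=-d["R"].T@d["t"]
    return c+ray*(z-c[2])/ray[2]
def pol(C,yaw,r,deg,z):
    a=np.radians(deg)+yaw; return [C[0]+r*np.cos(a),C[1]+r*np.sin(a),z]
def sweep(C,yaw,r,a0,a1,z,n,thr=25,feed=.06):
    for a in np.linspace(a0,a1,n):
        hit=manip.move_l(pol(C,yaw,r,a,z),feed=feed,threshold=thr)
        o=manip.observe()
        if hit: print("hit at",a,np.round(o["force"],1)); return True
    print("swept",np.round(o["force"],1),o["clock"]); return False
E
python3 - <<'E'
from h import *
d=manip.capture("wrist")
H,A,B=[back(d,(u/4+155,v/4+98),z) for u,v,z in ((405,292,.0915),(297,257,.0905),(515,349,.0905))]
print(H.round(4),A.round(4),B.round(4),((A+B)/2).round(4),np.degrees(np.arctan2(*(A-B)[1::-1])), np.linalg.norm(A-B))
a1,a2=[back(d,(407/4+155,v/4+98),.056) for v in (160,235)]; v=a2-a1; yaw=np.arctan2(-v[0],v[1]); print("yaw",yaw)
C=(A+B)/2; C=.5*C+.5*H
np.save("c.npy",[C[0],C[1],yaw])
manip.move_l(pol(C,yaw,.034,208,.13),feed=.25,rot=down(yaw-np.pi/2))
print(manip.move_l(pol(C,yaw,.034,208,.068),feed=.1,threshold=8), manip.observe()["tcp_pos"],manip.observe()["clock"])
E
```

```text
[0.5105 0.0184 0.0915] [0.5402 0.0052 0.0905] [0.4803 0.0388 0.0905] [0.5102 0.022  0.0905] -29.287046565242207 0.06869705098812875
yaw -0.09906051819051202
False [0.47970545 0.00747204 0.06868508] 5.7417
```

```bash
python3 - <<'E'
from h import *
x,y,yaw=np.load("c.npy"); C=(x,y)
h=sweep(C,yaw,.031,195,-15,.067,15)
a=-15 
o=manip.observe(); p=np.array(o["tcp_pos"])
v=p[:2]-C; v/=np.hypot(*v)
if not h:
    manip.move_l(pol(C,yaw,.033,0,.067),feed=.08)   # ease back off the wing
    manip.move_l(pol(C,yaw,.033,0,.13),feed=.2)
    manip.move_l([C[0],C[1],.25],feed=.3)
    d=manip.capture("wrist"); c=proj(d,[x,y,.088]).round().astype(int); print(c)
    im=d["img"][max(c[1]-75,0):c[1]+75,max(c[0]-100,0):c[0]+100,::-1]
    cv2.imwrite("pics/w2.png",cv2.resize(im,None,fx=4,fy=4,interpolation=cv2.INTER_CUBIC))
    print(manip.spot_point("wrist","screw_top")[:1],manip.observe()["clock"])
E
```

```text
swept [0.9 1.1 0.4] 9.9917
[254 179]
[{'at': [0.5143, 0.0248, 0.0862], 'p': 0.86}] 11.3833
```

View pics/w2.png

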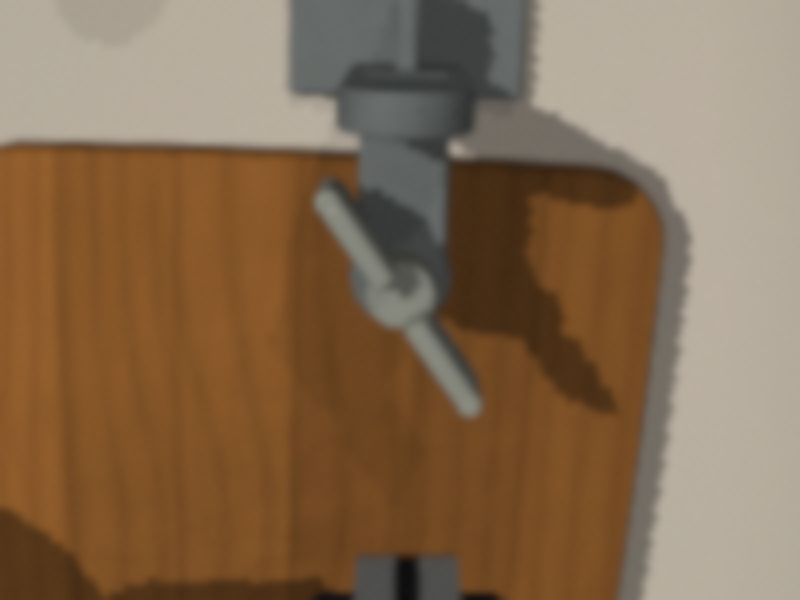

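The view shows the wings now running from (327,195) to (470,405), so one wing points at about -56° and q is about 4.1. The board and clamp haven't moved. For stroke 2 I'll push the opposite wing up to the hard stop.

```bash
python3 - <<'E'
from h import *
x,y,yaw=np.load("c.npy"); C=(x,y)
manip.move_l(pol(C,yaw,.035,178,.13),feed=.25)
print(manip.move_l(pol(C,yaw,.035,178,.066),feed=.1,threshold=8))
f0=np.array(manip.observe()["force"])
h=sweep(C,yaw,.031,165,20,.066,15,thr=15,feed=.04)
o=manip.observe(); p=np.array(o["tcp_pos"]); v=p[:2]-C
print("finger angle",np.degrees(np.arctan2(v[1],v[0])-yaw),np.hypot(*v),np.round(o["force"]-f0,1),o["clock"])
manip.pause(.3); print(np.round(manip.observe()["force"],1))
a=np.degrees(np.arctan2(v[1],v[0])-yaw)
manip.move_l(pol(C,yaw,.036,a+18,.066),feed=.06)
manip.move_l(pol(C,yaw,.036,a+18,.13),feed=.2)
manip.move_l([C[0],C[1],.25],feed=.3)
d=manip.capture("wrist"); c=proj(d,[x,y,.085]).round().astype(int)
im=d["img"][max(c[1]-75,0):c[1]+75,max(c[0]-100,0):c[0]+100,::-1]
cv2.imwrite("pics/w3.png",cv2.resize(im,None,fx=4,fy=4,interpolation=cv2.INTER_CUBIC))
print(manip.spot_point("wrist","screw_top")[:1],manip.observe()["clock"])
E
```

```text
False
hit at 30.35714285714286 [-8.  14.3  8.3]
finger angle 42.27878783753827 0.03034689836239191 [-7.7 14.3  7.7] 16.9083
[-6.7 11.2  8.4]
[{'at': [0.5137, 0.0245, 0.0806], 'p': 0.69}] 18.725
```

View pics/w3.png

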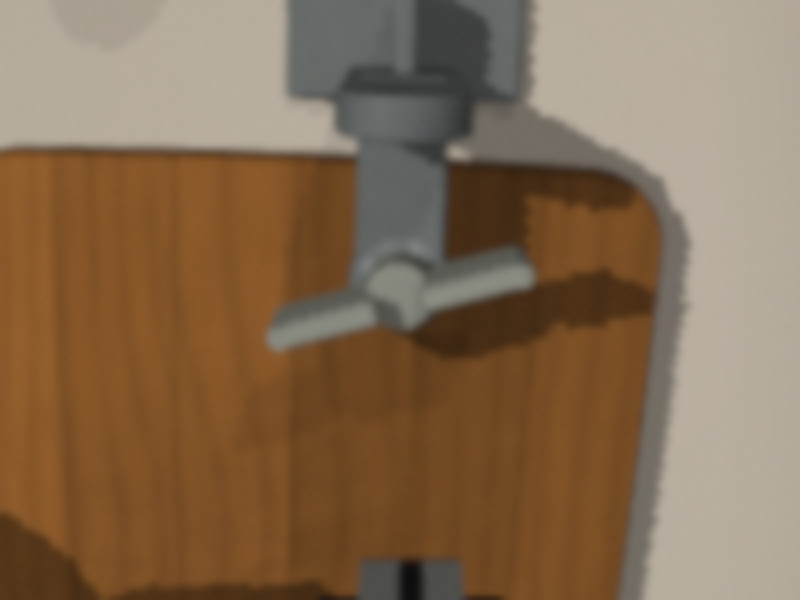

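The wings now run from (280,335) to (525,262), about +16.6° in the clamp frame. That gives q of about 5.99, and the finger stopped there against about 15 N. The board's edges are unchanged and the gripper is clear, so I'm handing in.

```bash
python3 - <<'E'
from bench import manip
print(manip.observe()["clock"]); print(manip.sign_off())
E
```

```text
18.725
the job is handed in; nothing more can be done
None
```

The grey clamp's thumbscrew is fully tight: two clockwise fingertip strokes took it to about 5.99 of 6.0 rad, against the hard stop, with the board unmoved in the wrist view, and the job was handed in at 18.7 s.

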